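# Hang the second parts caddy on the hook rail

## Task

Hang the red parts caddy by its lip on the hook rail beside the blue caddy that already hangs there, on the blue one's free side. Then, with the red caddy still in the gripper and both hanging, slide it along the rail so that it pushes the blue one up against the yellow sprung stop, press with about 10 N for half a second, and let go, leaving the two snug against the stop. Be gentle (never more than 16 N between the two caddies, and no forcing: under 40 N between the red one and the rail), do not touch the blue caddy with the robot, do not unhook or lift it, and leave everything else alone.

Things in the scene. Friction and masses are not known exactly. Their poses are not given: they have to be found in the camera images.
- red: Red parts caddy, the one to hang; starts standing on the table. 80 mm front to back (x), 90 mm wide (y; 96 mm over its thickened side rims), 70 mm high to the rim, black fittings fixed inside, 75 to 130 g. Origin: centre of the underside; x to the back (lip side), z up.
- red_grip (a point): Point in the red caddy's grip plate, 94 mm above its underside. The plate stands upright across the caddy's middle: 12 mm thick (caddy x), 60 mm wide (y), from the rim up to 112 mm, so 42 mm clear of the rim. Take it from above, fingers closing along the caddy's x, tips not below the rim. Axes as the caddy.
- red_lip (a point): Point in the red caddy's hanging slot behind its back wall, at caddy x = 45.5, z = 66 mm: the underside of the lip's top, middle of the slot. The lip is 70 mm wide (y); the slot is 11 mm wide (x = 40 to 51 mm); behind it the lip turns down 14 mm (to z = 52 mm), 4 mm thick. Axes as the caddy.
- blue: Blue parts caddy, shaped and weighing as the red one; already hangs on the hook rail near its stop and slides along it with 1.5 to 4.5 N of friction, as the red one will. A caddy hanging freely leans about 4 degrees, its foot swung to the rail. Origin: centre of the underside; x to the back (lip side), z up.
- green: Green parts caddy of the same shape, standing on the table; a bystander. Origin: centre of the underside.
- rail: Hook rail on a fixed stand, foot 130 x 330 x 12 mm. Origin: at table height under the middle of the hook strip; y along the strip, z up; caddies hang on its -x side, backs to +x. The origin of a caddy hung level is at z = 84 mm; hanging freely it leans and its origin comes to about x = -43, z = 80 mm; a caddy held level goes down over strip and bar with its origin at x = -48.5 to -44.5 mm.
- strip_top (a point): Middle of the hook strip's top edge, 150 mm above the table. The strip is upright aluminium, 5 mm thick (x), 292 mm long (y) between two blue posts that rise 12 mm above it. A 10 mm round bar runs 52 mm lower, its front 4.5 mm before the strip's middle; hung caddies lean on it.
- bracket (a point): Centre of the blue bracket at the rail's -y end that carries the yellow sprung stop on a set screw, at x = -45, y = -156, z = 149 mm in the rail's frame; axes as the rail. The stop's face looks to +y, 22 to 44 mm from this point (screw set differently each time, not measured), at rim height of a hung caddy. It gives 1 mm per 5 N, 6 mm at most; the screw does not move.
- fitting_a: Black plastic fitting, 34 mm across, 40 mm high, standing on the table; bystander. Origin: centre of the underside.
- fitting_b: Second black plastic fitting, as the first; bystander.
- screwdriver: Screwdriver lying on the table; bystander. Origin: underside, mid length.
- jar: Jar with blue cap, 60 mm across, 85 mm high; bystander. Origin: centre of the underside.
- mug: White mug, 80 mm across, 90 mm high; bystander. Origin: centre of the underside.
Not all that is in view belongs to the job. Of the things that look like the blue, the smallest one is meant.

How it is judged:
By the outcome, as a careful person would: the job done as asked, in the order asked, and still so for the second after the job is handed in, with the robot touching nothing.
It also fails if it takes over 69 s, if anything falls off the work surface, if the arm or the gripper's body presses on something with over 40 N, if the wrist force passes 120 N, or if a joint passes its speed limit or range.

## Robot

A 7-joint arm with a two-finger parallel gripper is mounted at the origin on the work surface. World frame = base frame: x ahead of the robot, y to its left, z up, the work surface at z = 0. Lengths are in m, angles in rad, forces in N, time in s.
With the tool pointing down it reaches from about 0.425 to 0.825 m from the base axis. Payload 3.6 kg.
Tool frame: the origin (TCP) lies where the fingers leave the gripper's body, on its centre line; the fingertips stand 73 mm ahead of it and the grasp point (between the pads) lies 54 mm ahead of it; z points along the fingers, y is the line along which they close (so a half turn about z gives the same grasp; the last joint's range is limited). The gripper opens to 85 mm and grips with 20 to 120 N. Pads are 22 mm wide; open, the fingers measure 114 mm over their backs; the gripper's body (76 mm by 85 mm) begins 54 mm behind the grasp point. The pads swing forward as they close: fully open they stand 13 mm farther back than shut.
Start: joints at [-1.298, 0.615, -0.013, 1.423, 0.008, 1.103, -0.04], TCP at [0.192, 0.621, 0.304] pointing down, gripper open.
Joint ranges: [-3.12, 3.12], [-0.3, 2.06], [-1.34, 1.32], [0.26, 2.42], [-1.36, 4.5], [0.01, 1.98], [-2.84, 2.84]. Speed limits (rad/s): [2.79, 2.79, 3.14, 3.14, 3.14, 3.14, 3.14].

## Interface

Orientations are given as a unit quaternion [x, y, z, w].
In Python, from station import arm, snapshot, camera_info, ticket gives the robot as it stands. Calls block until the motion is done:
- arm.movep(position, orientation): joint-space move of the TCP to a pose.
- arm.line_to(position, velocity=0.15, ori=None): straight line of the TCP; ori=None keeps the orientation; velocity is the mean speed in m/s.
- arm.move_j(angles): joint-space move.
- arm.move_gripper(opening, effort=None): opening from 0.0 (shut) to 1.0 (fully open); effort is the grip in N (None keeps the last); returns when the fingers have stopped.
- arm.pause(seconds).
- arm.ik(position, orientation): joint angles nearest the present ones, or None.
- snapshot(name): name is "scene" or "side" or "wrist"; returns the picture (420x560x3 uint8, blue, green, red); there is no depth.
- camera_info(name): a dict with "fx", "fy", "cx", "cy" (pixels), "dist_coeffs" ([k1, k2, p1, p2, k3] as OpenCV has them; the pictures are not rectified), "R" (3x3) and "t" (3): a world point X has camera coordinates R X + t; the wrist camera has in their place "T_tool_cam" (4x4, takes a point from camera to tool coordinates, whose origin is the TCP and whose axes are the flange's). Camera axes: x right, y down, z forward; pixel columns grow to the right and rows downward; lengths in m; the calibration is good to about 2 mm. A picture is of the moment at which its call begins: read the wrist's pose just before it. camera_info takes no time and is no camera call.
A pose or a line that the arm cannot do raises arm.MotionError and nothing moves.
- ticket.finish_job(): hands the job in; it is judged then, once.
Readings, each from a call of its own:
- arm.read_time(): time.
- arm.read_joint_positions(): joint angles.
- arm.read_dq(): joint speeds.
- arm.read_effort(): joint torques, N m.
- arm.read_tool_pos(): TCP position.
- arm.read_eef_rot(): TCP orientation.
- arm.read_ft_force(): force on the tool from outside, world axes, zero at the start.
- arm.read_wrist_torque(): the same for the moment, N m.
- arm.read_opening(): opening from 0.0 (shut) to 1.0 (fully open).
- arm.read_finger_force(): force on a finger pad.
Only numpy, scipy, OpenCV 4.12 (cv2) and the standard library are available. Lean on these libraries where they do the work, as an engineer would, in place of code of your own. Each camera call takes 0.05 s, during which the arm holds its last target. There are 200 camera calls.

## Working session

There is one attempt and no reset: what is moved stays moved. The work goes in short steps, each a Python script; the robot and the scene stay as the last script left them, time stands still between calls to the robot, and variables do not carry over. Pictures are saved under pics/ and viewed, at most 10 in all, crops included, and the job is handed in when it is done.

```bash
ls; mkdir -p pics; python3 - <<'E'
from station import arm,snapshot,camera_info
import cv2,numpy as np
np.set_printoptions(precision=4,suppress=True)
a=snapshot("scene");b=snapshot("side")
cv2.imwrite("pics/scene0.png",a);cv2.imwrite("pics/side0.png",b)
for n in("scene","side","wrist"):print(n,camera_info(n))
print(arm.read_tool_pos(),arm.read_eef_rot(),arm.read_time(),arm.read_ft_force())
E
```

```text
pics
scene {'fx': 542.7565338530991, 'fy': 542.7565338530991, 'cx': 281.2552534074356, 'cy': 207.0540110556017, 'dist_coeffs': array([-0.0753,  0.    ,  0.    ,  0.    ,  0.    ]), 'R': array([[ 0.1059,  0.9944,  0.003 ],
       [ 0.5284, -0.0537, -0.8473],
       [-0.8424,  0.0913, -0.5311]]), 't': array([-0.039 , -0.1257,  1.826 ])}
side {'fx': 392.666730377394, 'fy': 392.666730377394, 'cx': 274.78485751997476, 'cy': 208.0210995513717, 'dist_coeffs': array([-0.0113,  0.    ,  0.    ,  0.    ,  0.    ]), 'R': array([[ 0.9841, -0.1774, -0.0051],
       [-0.1332, -0.7193, -0.6819],
       [ 0.1173,  0.6717, -0.7315]]), 't': array([-0.4056,  0.1174,  0.9991])}
wrist {'fx': 375.17635276019087, 'fy': 375.17635276019087, 'cx': 276.8602214092234, 'cy': 215.3110534851065, 'dist_coeffs': array([-0.0198,  0.    ,  0.    ,  0.    ,  0.    ]), 'T_tool_cam': array([[ 0.0004, -0.9537, -0.3008,  0.0764],
       [ 1.    ,  0.0003,  0.0004, -0.0014],
       [-0.0003, -0.3008,  0.9537, -0.071 ],
       [ 0.    ,  0.    ,  0.    ,  1.    ]])}
[0.1918 0.6205 0.3028] [ 0.1493  0.9888 -0.0012 -0.0002] 0.1 [ 0.6554 -0.4411 -0.6217]
```

View pics/scene0.png

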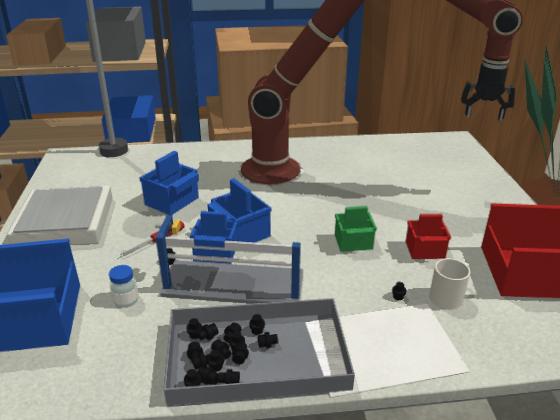

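View pics/side0.png

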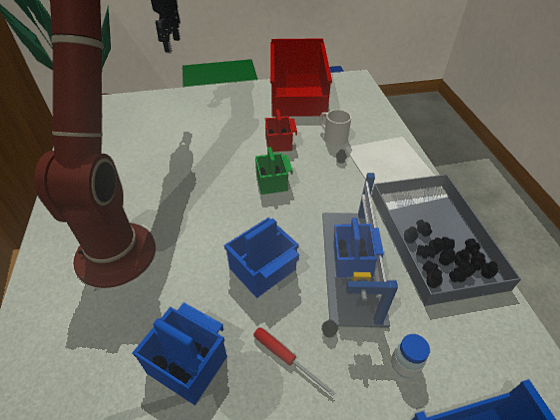

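Candidates. Red: small caddy at scene (428,238), large bin at (525,250). Blue: hanging caddy at (213,235), standing caddies at (240,212) and (170,183), large bin at (35,290). I choose the small red and the hanging blue. The stop is at the rail's lower end in the side view (362,277). Next I check these in a close crop.

```bash
python3 - <<'E'
import cv2,numpy as np
a=cv2.imread("pics/scene0.png");b=cv2.imread("pics/side0.png")
def c(im,x,y,w,h,W,H):
    return cv2.resize(im[y:y+h,x:x+w],(W,H),interpolation=cv2.INTER_CUBIC)
top=np.hstack([c(a,150,205,160,100,480,300),c(a,400,205,64,60,320,300)])
bot=np.hstack([c(b,315,165,90,165,164*1,300),c(b,255,105,50,50,300,300),c(b,325,210,75,67,336,300)])
cv2.imwrite("pics/crop1.png",np.vstack([top,bot]))
E
```

```text
(no output)
```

View pics/crop1.png

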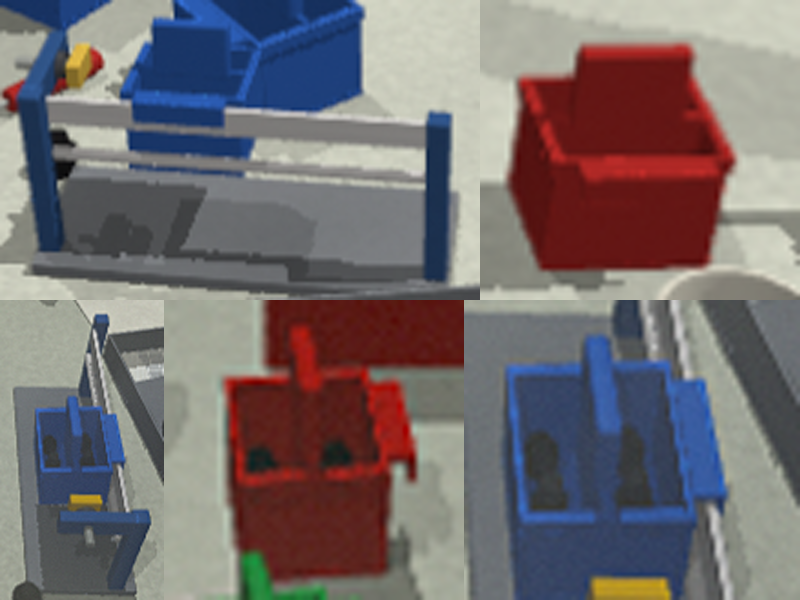

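```bash
cat > h.py <<'E'
import cv2,numpy as np
from station import arm,snapshot,camera_info
from scipy.spatial.transform import Rotation as R
np.set_printoptions(precision=4,suppress=True)
def cam(name,pose=None):
    c=camera_info(name);K=np.array([[c['fx'],0,c['cx']],[0,c['fy'],c['cy']],[0,0,1]])
    if 'R' in c: Rm,t=np.array(c['R']),np.array(c['t'])
    else:
        p,q=pose;T=np.eye(4);T[:3,:3]=R.from_quat(q).as_matrix();T[:3,3]=p
        M=np.linalg.inv(T@np.array(c['T_tool_cam']));Rm,t=M[:3,:3],M[:3,3]
    return K,np.array(c['dist_coeffs']),Rm,t
def onplane(cm,px,z):
    K,d,Rm,t=cm
    u=cv2.undistortPoints(np.array(px,float).reshape(-1,1,2),K,d).reshape(-1,2)
    D=np.c_[u,np.ones(len(u))]@Rm;C=-Rm.T@t
    return C+D*((z-C[2])/D[:,2])[:,None]
def proj(cm,X):
    K,d,Rm,t=cm
    return cv2.projectPoints(np.array(X,float).reshape(-1,1,3),cv2.Rodrigues(Rm)[0],t,K,d)[0].reshape(-1,2)
def wrist():
    p=(arm.read_tool_pos(),arm.read_eef_rot());return snapshot("wrist"),p
def down(yaw): # fingers down, tool y at world angle yaw
    y=np.array([np.cos(yaw),np.sin(yaw),0]);z=np.array([0,0,-1.]);x=np.cross(y,z)
    return R.from_matrix(np.c_[x,y,z]).as_quat()
E
python3 - <<'E'
from h import *
s=cam("scene");d=cam("side")
print("strip",onplane(s,[(165.7,237.3),(292.7,244.3)],.15))
print("plate",onplane(s,[(420.4,214.4),(442,214.4)],.112))
print("rim side",onplane(d,[(265.5,118.5),(290.2,117),(267.3,134.7),(292.2,133)],.07))
print("plate side",onplane(d,[(277.7,110.3)],.112))
# blue rim, side crop scale 4.48 off(325,210) disp (464,300)
f=lambda x,y:((x-464)/4.48+325,(y-300)/4.48+210)
print("blue rim",onplane(d,[f(508,370),f(663,362),f(525,517),f(695,515)],.15))
print("yellow top",onplane(d,[f(592,580),f(668,578)],.15))
print(R.from_quat(arm.read_eef_rot()).as_matrix())
E
```

```text
strip [[ 0.5796 -0.2877  0.15  ]
 [ 0.6354 -0.0033  0.15  ]]
plate [[0.4883 0.3462 0.112 ]
 [0.4941 0.4021 0.112 ]]
rim side [[0.4572 0.4191 0.07  ]
 [0.5383 0.4126 0.07  ]
 [0.4485 0.3314 0.07  ]
 [0.5266 0.3258 0.07  ]]
plate side [[0.4933 0.3952 0.112 ]]
blue rim [[ 0.5237 -0.1298  0.15  ]
 [ 0.6002 -0.1387  0.15  ]
 [ 0.5067 -0.2163  0.15  ]
 [ 0.5834 -0.2294  0.15  ]]
yellow top [[ 0.5261 -0.2546  0.15  ]
 [ 0.5596 -0.2598  0.15  ]]
[[-0.9554  0.2953 -0.0007]
 [ 0.2953  0.9554 -0.0022]
 [ 0.     -0.0023 -1.    ]]
```

The crop confirms it: the hanging blue has its lip over the strip and the yellow stop off its -y side, so its free side is +y. Red stands with its lip already towards +x. The strip measures 0.290 m against 0.292 m given, and the red rim 80 x 88 mm, which agrees with 80 x 90. I move over red for a wrist look.

```bash
python3 - <<'E'
from h import *
for k in(0,np.pi):
    for p,y in(((.492,.373,.25),-.1),((.575,-.06,.30),-.194)):
        print(k,arm.ik(p,down(y+k)))
k=0
q=down(-.1)
if arm.ik((.492,.373,.25),q) is None: q=down(-.1+np.pi)
arm.movep((.492,.373,.25),q)
im,p=wrist();cv2.imwrite("pics/w0.png",im)
np.save("w0.npy",np.r_[p[0],p[1]]);print(p,arm.read_time(),arm.read_ft_force())
E
```

```text
0 [-0.8731  0.6331  0.3172  1.5987 -0.2294  0.9466 -0.5788]
0 [-0.259   0.5476  0.5214  1.6557 -0.309   1.0212  0.1681]
3.141592653589793 [-0.4117  0.6544 -0.4616  1.5824  0.3318  0.9834  2.0654]
3.141592653589793 [ 0.6969  0.7513 -1.1492  1.6251  0.7169  1.2466  2.3533]
(array([0.4906, 0.3752, 0.25  ]), array([ 0.7402,  0.6724,  0.0002, -0.001 ])) 1.6083 [-0.8636  0.5143  0.193 ]
```

View pics/w0.png

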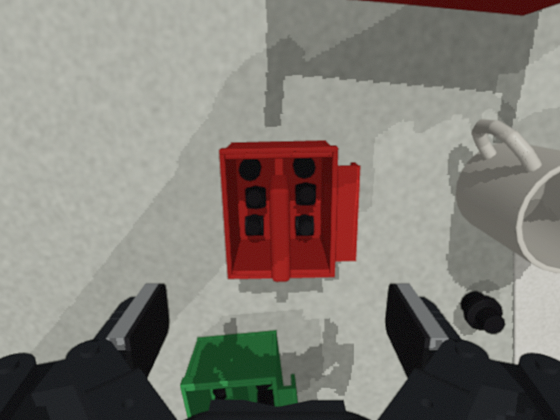

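```bash
python3 - <<'E'
from h import *
v=np.load("w0.npy");c=cam("wrist",(v[:3],v[3:]))
X=onplane(c,[(220,150),(337,147),(229,278),(336,277)],.07);print(X,X.mean(0))
m=onplane(c,[(273,281),(288,281)],.112);print(m)
for a,b in((0,1),(2,3)):d=X[b]-X[a];print(np.degrees(np.arctan2(d[1],d[0])))
for a,b in((2,0),(3,1)):d=X[b]-X[a];print(np.degrees(np.arctan2(-d[0],d[1])))
L=onplane(c,[(359,165),(356,261)],.07);print(L);d=L[0]-L[1];print(np.degrees(np.arctan2(-d[0],d[1])))
print(arm.read_tool_pos(),arm.read_time())
im=cv2.imread("pics/w0.png");cv2.imwrite("pics/w0c.png",cv2.resize(im[130:300,200:380],None,fx=3.5,fy=3.5,interpolation=cv2.INTER_CUBIC))
E
```

```text
[[0.457  0.4209 0.07  ]
 [0.5347 0.4155 0.07  ]
 [0.4504 0.3268 0.07  ]
 [0.5294 0.3201 0.07  ]] [0.4929 0.3708 0.07  ]
[[0.4853 0.3429 0.112 ]
 [0.4945 0.342  0.112 ]]
-4.003756429970497
-4.846978673220779
-4.017976150890346
-3.1753873694232837
[[0.5489 0.402  0.07  ]
 [0.5446 0.3316 0.07  ]]
-3.5067039808355
[0.4906 0.3753 0.25  ] 1.6083
```

View pics/w0c.png

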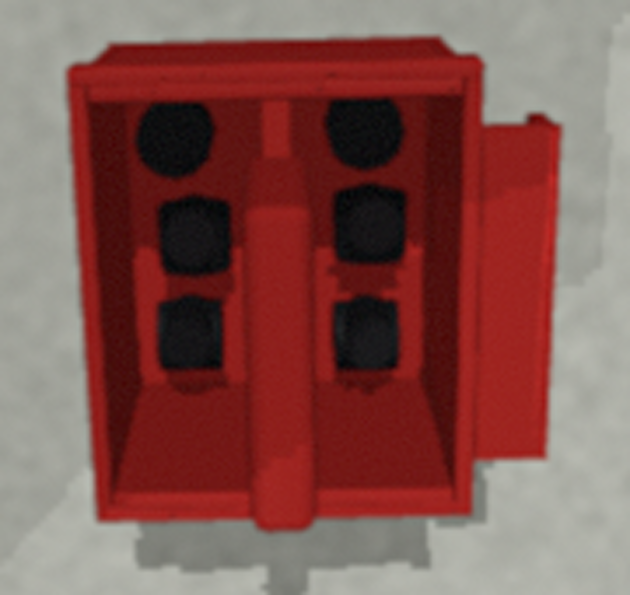

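The crop shows the red caddy upright and its plate free. The plate top's far end is at px (280,189) and near end at (281,279.5); the lip is on the +x side. Centre is (0.493, 0.371), yaw about -4°. Grasping.

```bash
python3 - <<'E'
from h import *
v=np.load("w0.npy");c=cam("wrist",(v[:3],v[3:]))
print(onplane(c,[(270.6,189),(289,189),(272.9,279.5),(289.7,279.5)],.112).mean(0))
q=down(np.radians(-4))
g=np.array([.493,.3715])
arm.movep((*g,.215),q)
e=arm.read_tool_pos()[:2]-g;print("err",e)
arm.line_to((*(g-e),.215),.1,q)
e2=arm.read_tool_pos()[:2]-g;print("err2",e2)
arm.line_to((*(g-e),.149),.12)
print(arm.read_tool_pos(),arm.read_ft_force(),R.from_quat(arm.read_eef_rot()).as_euler('xyz',True))
arm.move_gripper(0.0,40)
print(arm.read_opening(),arm.read_finger_force(),arm.read_tool_pos(),arm.read_ft_force())
arm.line_to((*(g-e),.30),.15)
print(arm.read_opening(),arm.read_finger_force(),arm.read_tool_pos(),arm.read_ft_force(),arm.read_time())
im,p=wrist();cv2.imwrite("pics/w1.png",im)
E
```

```text
[0.4927 0.372  0.112 ]
err [-0.0018  0.0006]
err2 [ 0.0025 -0.0001]
[0.4953 0.3711 0.1496] [ 1.2268  0.3778 -0.0855] [179.9373  -0.0434  85.9927]
0.13488599924409864 44.0046089887619 [0.4947 0.3709 0.1489] [ 0.7421  1.073  -1.2825]
0.1308173318732576 44.0048485994339 [0.4943 0.3707 0.2989] [ 1.093   0.3498 -1.3169] 4.6417
```

```bash
cat >> h.py <<'E'
def rail(O,yaw,x,y):
    c,s=np.cos(yaw),np.sin(yaw);return np.array([O[0]+c*x-s*y,O[1]+s*x+c*y])
E
python3 - <<'E'
from h import *
yaw=np.radians(-11.1);O=(.605,-.145)
t=rail(O,yaw,-.085,.072);q=down(yaw)
arm.movep((*t,.30),q);arm.line_to((*t,.30),.1,q)
im,p=wrist();np.save("w2.npy",np.r_[p[0],p[1]]);cv2.imwrite("pics/w2.png",im)
print(t,p,arm.read_time(),arm.read_ft_force(),arm.read_opening())
cv2.imwrite("pics/w2v.png",cv2.resize(im,(800,600),interpolation=cv2.INTER_CUBIC))
E
```

```text
[ 0.5355 -0.058 ] (array([ 0.5357, -0.057 ,  0.2999]), array([ 0.7716,  0.6361,  0.    , -0.0001])) 6.575 [ 0.2894  0.0251 -0.021 ] 0.13419021907277207
```

View pics/w2v.png

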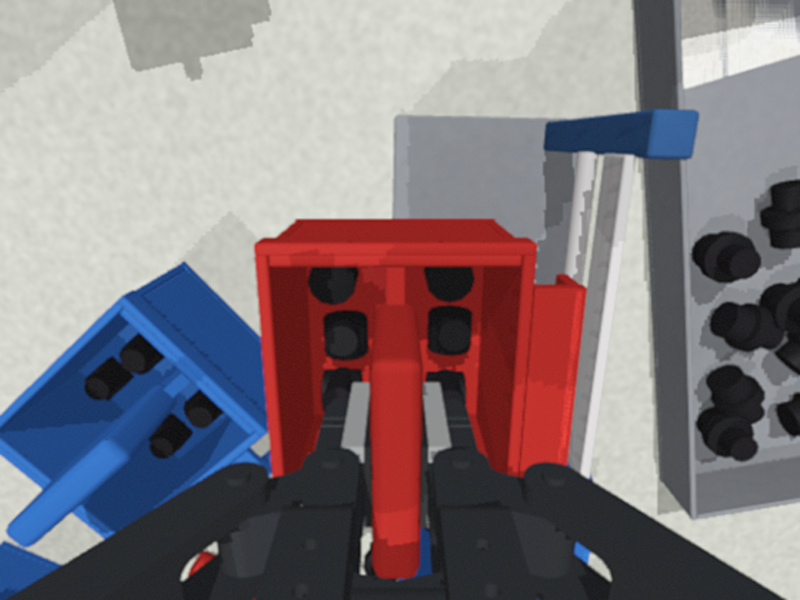

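The picture shows red held level in the gripper and the rail at right. The strip's bright top edge runs from about (628,155) at the +y post to (588,470), both in 800x600 coordinates. Next I refine that edge with row profiles.

```bash
python3 - <<'E'
import cv2
im=cv2.imread("pics/w2.png");g=cv2.cvtColor(im,6)
for r in(100,108,112,125,140,160,180,200,225,250,275,300,320):
    x0=int(440-(r-108)*.125)-34;print(r,x0,*g[r,x0:x0+48])
E
```

```text
100 407 50 49 50 51 49 51 51 48 50 51 51 49 49 50 51 50 51 48 51 49 51 51 51 50 50 50 51 50 54 50 52 52 53 52 49 47 51 50 51 49 51 50 51 50 51 50 58 72
108 406 168 180 188 194 199 203 206 207 204 199 183 158 127 136 145 137 135 137 136 138 141 142 143 143 145 144 143 145 144 144 145 152 160 159 153 150 146 120 79 52 45 41 44 44 44 49 53 65
112 405 158 173 182 190 194 200 203 205 204 201 188 152 142 167 195 201 188 153 125 122 125 123 120 121 120 125 124 123 122 116 119 147 183 203 210 210 211 207 185 172 195 192 171 164 153 119 90 89
125 403 149 165 177 187 193 197 201 204 205 203 200 191 175 165 194 206 202 178 134 121 124 125 124 123 124 125 127 127 127 124 124 141 176 200 208 210 209 209 208 204 204 212 215 217 215 195 169 144
140 402 162 175 184 190 196 202 198 160 142 142 141 140 158 188 200 196 173 133 122 125 124 124 122 122 125 126 125 127 123 123 144 178 199 209 209 209 209 208 207 210 216 216 214 213 212 213 211 195
160 399 148 165 178 187 193 198 203 199 160 142 142 143 151 168 195 199 191 156 133 129 127 124 122 121 124 126 126 127 125 121 133 167 198 209 209 209 209 209 
[... 654 characters left out ...]
95 100 99 88 83 93 117 128 130 131 131 131 131 130 128 126 122 125 160 208 222 224 224 225 223 217 204 204 206 208 210 213 214 215 213 210 209
275 385 93 91 92 93 93 94 93 93 93 93 98 106 109 110 107 98 96 114 128 129 131 130 129 128 129 131 131 127 144 191 216 225 224 224 224 219 204 203 205 207 209 210 209 209 209 208 207 208
300 382 93 94 92 94 94 94 93 91 92 92 96 100 105 113 106 98 93 111 128 130 133 132 133 132 132 131 127 129 166 211 225 224 224 224 219 210 209 211 214 215 213 211 207 207 207 208 209 210
320 379 91 94 92 94 95 93 94 92 94 93 91 96 106 102 98 94 94 98 111 120 124 131 132 130 125 124 121 127 164 208 222 224 223 222 218 207 200 200 198 197 199 204 206 207 206 205 204 204
```

```bash
python3 - <<'E'
from h import *
v=np.load("w2.npy");p,q=v[:3],v[3:];c=cam("wrist",(p,q))
L=onplane(c,[(436.6,112),(434.75,125),(432.7,140),(430,160),(427,180),(424.1,200),(420.6,225),(417.2,250),(413.5,275),(410,300),(407,320)],.15)
Rr=onplane(c,[(434.5,180),(424.5,250),(416.5,300)],.15)
yaw=None
f=np.polyfit(L[:,1],L[:,0],1);yaw=-np.arctan(f[0]);print("yaw",np.degrees(yaw),"resid",L[:,0]-np.polyval(f,L[:,1]))
n=np.array([np.cos(yaw),np.sin(yaw)])
print("strip L,R along n",(L[:,:2]@n).mean(),Rr[:,:2]@n,"tcp",p[:2]@n)
print("end y", L[0]);ey=np.array([-n[1],n[0]])
print("end along y (post face)",L[0,:2]@ey,L[-1,:2]@ey,"tcp",p[:2]@ey)
z=p[2]-.149+.07
X=onplane(c,[(180,170),(373,170),(183,195),(371,195)],z);print("rim n rel tcp",X[:,:2]@n-p[:2]@n, X[:,:2]@ey-p[:2]@ey)
X=onplane(c,[(408,203),(400,320)],z);print("lip outer rel",X[:,:2]@n-p[:2]@n)
E
```

```text
yaw -12.094827261284257 resid [ 0.      0.      0.      0.0001 -0.     -0.0001 -0.0001  0.     -0.
  0.0001  0.    ]
strip L,R along n 0.6259341818563546 [0.6304 0.6307 0.6304] tcp 0.5357168913461006
end y [ 0.6385 -0.0079  0.15  ]
end along y (post face) 0.12603362751298666 -0.010417853018788085 tcp 0.056492833408992395
rim n rel tcp [-0.0396  0.0384 -0.039   0.0386] [0.0467 0.0483 0.0363 0.0378]
lip outer rel [0.0543 0.0577]
```

```bash
python3 - <<'E'
from h import *
yaw=np.radians(-12.1);n=np.array([np.cos(yaw),np.sin(yaw)]);ey=np.array([-n[1],n[0]])
t=n*.582+ey*.053;q=down(yaw)
arm.line_to((*t,.30),.12,q);arm.line_to((*t,.262),.12)
im,p=wrist();np.save("w3.npy",np.r_[p[0],p[1]]);cv2.imwrite("pics/w3.png",im)
s=snapshot("side");cv2.imwrite("pics/side3.png",s)
print(t,p[0],p[0][:2]@n,p[0][:2]@ey,arm.read_time(),arm.read_ft_force())
a=cv2.resize(im[80:340,330:460],(300,600),interpolation=cv2.INTER_CUBIC)
b=cv2.resize(s[170:320,310:410],(400,600),interpolation=cv2.INTER_CUBIC)
cv2.imwrite("pics/c3.png",np.hstack([a,b]))
E
```

```text
[ 0.5802 -0.0702] [ 0.5799 -0.0701  0.2622] 0.5817246441631281 0.05304526455402997 7.675 [ 0.6242  0.0819 -1.2777]
```

View pics/c3.png

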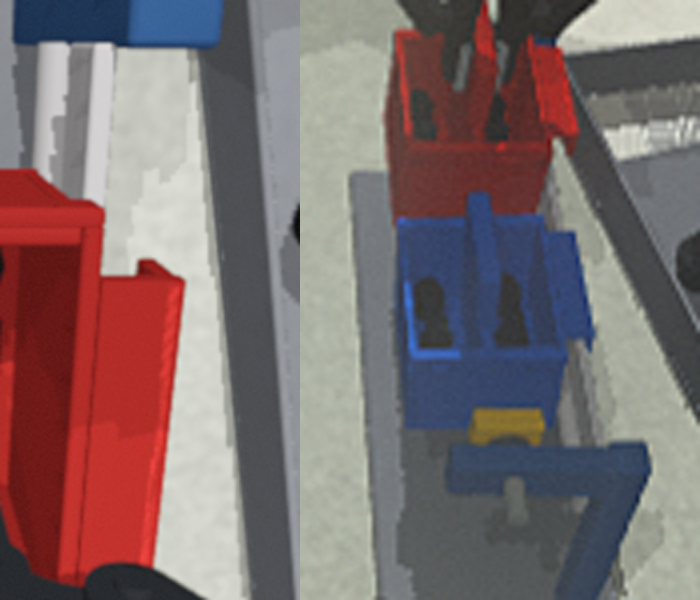

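The strip's top edge is at crop x 90–113 (row 45) and the lip's outer edge runs (182,283) to (155,560). In the side view red hovers clear behind blue at the rail's +y end, and blue stands near the yellow stop. I compute the relative offset.

```bash
python3 - <<'E'
from h import *
v=np.load("w3.npy");p,q=v[:3],v[3:];c=cam("wrist",(p,q))
yaw=np.radians(-12.1);n=np.array([np.cos(yaw),np.sin(yaw)]);ey=np.array([-n[1],n[0]]);T=p[:2]
g=cv2.cvtColor(cv2.imread("pics/w3.png"),6)
for r in(105,120,135,150,160):print(r,*g[r,360:385])
def rel(px,z):
    X=onplane(c,px,z)[:,:2]-T;return np.c_[X@n,X@ey]*1e3
print("stripL",rel([(369,99.5),(366.4,164.5)],.15),"R",rel([(379,99.5),(375.9,164.5)],.15))
z=p[2]-.149
print("lip",rel([(408.9,202.6),(397.2,322.6)],z+.07),"rim",rel([(374.6,171.9),(358,331)],z+.07))
# side: blue & red edges
d=cam("side");f=lambda x,y:((x-300)/4+310,y/4+170)
B=onplane(d,[f(400,222),f(548,218),f(406,355),f(566,352)],.15)[:,:2]
print("blue rim",np.c_[B@n,B@ey]);Y=onplane(d,[f(474,415),f(543,412)],.155)[:,:2];print("stop",np.c_[Y@n,Y@ey])
A=onplane(d,[f(393,150),f(548,150)],z+.07)[:,:2];print("red front rim",np.c_[A@n,A@ey],"tcp",T@n,T@ey)
E
```

```text
105 129 122 122 119 117 119 121 122 114 129 169 197 209 211 211 210 211 212 205 165 163 191 198 198 199
120 125 124 123 122 123 127 124 121 131 170 197 209 211 210 210 210 210 209 198 191 200 205 205 202 201
135 124 123 122 125 126 125 120 132 171 197 209 211 211 211 210 210 208 194 182 190 193 192 190 189 189
150 122 118 118 117 118 112 128 172 198 209 211 210 210 210 210 209 203 197 196 198 199 199 197 196 197
160 122 123 125 124 122 128 157 191 207 210 210 210 210 210 209 196 184 192 195 196 197 199 199 199 198
stripL [[43.5294 74.6468]
 [44.4614 44.0343]] R [[48.2185 74.6634]
 [49.1428 44.0435]]
lip [[ 55.3675  33.8483]
 [ 56.1661 -23.7336]] rim [[ 40.0553  46.7348]
 [ 38.2962 -28.2118]]
blue rim [[ 0.5397 -0.0168]
 [ 0.6214 -0.0116]
 [ 0.5364 -0.1062]
 [ 0.6184 -0.102 ]]
stop [[ 0.5663 -0.145 ]
 [ 0.6005 -0.1423]]
red front rim [[0.534  0.0063]
 [0.6183 0.0087]] tcp 0.5817246441631281 0.05304526455402997
```

Origin is at rail x ≈ -46.3 mm, inside the -48.5 to -44.5 window, and the gap to blue is about 20 mm. Lowering with force watch.

```bash
cat >> h.py <<'E'
yaw=np.radians(-12.1);n=np.array([np.cos(yaw),np.sin(yaw)]);ey=np.array([-n[1],n[0]])
def force(k=8):
    F=[]
    for _ in range(k): F.append(arm.read_ft_force());arm.pause(.01)
    F=np.mean(F,0);return np.array([F[:2]@n,F[:2]@ey,F[2]])
def pos():
    p=arm.read_tool_pos();return np.array([p[:2]@n,p[:2]@ey,p[2]])
E
python3 - <<'E'
from h import *
t=n*.582+ey*.053
f0=force();print(f0)
for z in list(np.arange(.256,.239,-.004))+list(np.arange(.238,.2275,-.001)):
    arm.line_to((*t,z),.05);f=force(5)-f0;print(round(z,4),pos(),f,end=' | ' if z>.239 else '\n')
    if np.abs(f[:2]).max()>5 or f[2]>3:break
np.save("f0.npy",f0);print(arm.read_time(),arm.read_opening())
E
```

```text
[ 0.1584 -0.1812 -0.6487]
0.256 [0.5819 0.053  0.2559] [-0.3778  0.2854 -0.5039] | 0.252 [0.5819 0.053  0.2518] [ 0.0831 -0.1962 -0.0004] | 0.248 [0.5819 0.053  0.2478] [-0.1134  0.2466 -0.222 ] | 0.244 [0.5819 0.053  0.2438] [-0.2734  0.0363 -0.193 ] | 0.24 [0.5819 0.053  0.2398] [ 0.0981  0.2786 -0.1621] | 0.238 [0.582  0.053  0.2379] [-0.0126  0.2472 -0.1838]
0.237 [0.582 0.053 0.237] [ 0.0042  0.7239 -0.4984]
0.236 [0.582  0.053  0.2359] [-0.0889  0.2445 -0.0502]
0.235 [0.582 0.053 0.235] [-0.4505  0.0227 -0.1807]
0.234 [0.582 0.053 0.234] [-0.2772  0.0151 -0.0707]
0.233 [0.582 0.053 0.233] [-0.0855  0.3456 -0.2026]
0.232 [0.5821 0.053  0.2322] [-0.3906  0.0876  0.6536]
0.231 [0.5821 0.0529 0.2321] [-2.5827  0.3145  5.8747]
11.55 0.13258107586816884
```

```bash
python3 - <<'E'
from h import *
f0=np.load("f0.npy");z=.2318
t=n*.582+ey*.053
arm.line_to((*t,z),.02);print("rest",force()-f0)
y=.053;base=[]
while y>.005:
    y-=.0015;t=n*.582+ey*y
    arm.line_to((*t,z),.03);f=force(4)-f0;base.append(f[1])
    print(round(y,4),pos()[1].round(4),f.round(1))
    if len(base)>4 and f[1]>np.median(base[1:8])+6 or f[1]>9 or abs(f[0])>7 or f[2]>9:break
print(arm.read_time(),arm.read_opening())
E
```

```text
rest [-1.7486  0.2965  3.9762]
0.0515 0.0523 [-1.3  2.2  5.5]
0.05 0.051 [-1.3  3.6  6. ]
0.0485 0.0493 [-1.   4.2  6. ]
0.047 0.0475 [-0.7  4.1  6. ]
0.0455 0.0459 [-0.3  3.4  6.1]
0.044 0.0444 [-0.7  3.7  6. ]
0.0425 0.0428 [-0.9  3.8  5.8]
0.041 0.0413 [-0.7  3.7  6.3]
0.0395 0.0398 [-1.   3.6  6.3]
0.038 0.0383 [-1.1  3.7  6.4]
0.0365 0.0369 [-0.6  3.8  6.1]
0.035 0.0354 [-0.5  3.8  6.3]
0.0335 0.035 [-1.1  5.6  6.3]
0.032 0.0346 [-1.   6.7  7.5]
0.0305 0.0342 [-1.3  8.7  7.9]
0.029 0.0337 [-1.6  9.9  8. ]
16.4 0.13529736386972388
```

```bash
python3 - <<'E'
from h import *
f0=np.load("f0.npy")
print(pos(),force()-f0,arm.read_wrist_torque(),R.from_quat(arm.read_eef_rot()).as_euler('xyz',True))
t=n*.582+ey*.029
arm.line_to((*t,.2325),.02);print(pos(),force()-f0)
arm.line_to((*t,.2330),.02);print(pos(),force()-f0,arm.read_time())
s=snapshot("side");w=snapshot("wrist");c=snapshot("scene")
a=cv2.resize(s[170:320,310:410],(300,450),interpolation=cv2.INTER_CUBIC)
b=cv2.resize(c[190:310,150:310],(500,375),interpolation=cv2.INTER_CUBIC)
m=np.zeros((450,800,3),np.uint8);m[:,:300]=a;m[:375,300:]=b;cv2.imwrite("pics/c4.png",m)
E
```

```text
[0.5822 0.0337 0.2322] [-1.5942  9.9735  8.1896] [ 1.8834 -0.3332  0.1171] [179.9827  -0.3889  78.0978]
[0.5822 0.0316 0.2322] [-0.1683  6.508   4.2147]
[0.5822 0.0297 0.2323] [2.0204 4.2139 0.069 ] 17.1
```

View pics/c4.png

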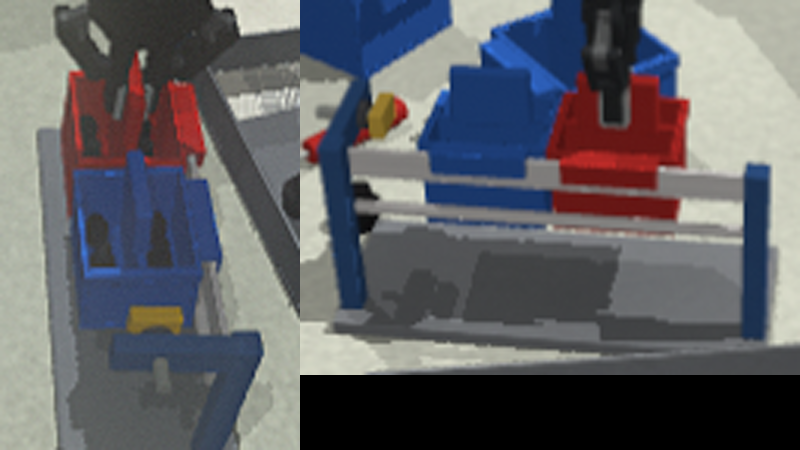

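Both lips are over the strip, red touches blue, and blue is still clear of the stop. The drag came from my downward load, so I ease it and continue with that load regulated.

```bash
python3 - <<'E'
from h import *
f0=np.load("f0.npy");z=.2329;y=.029
while y>-.03:
    y-=.0015 if y>.010 else .0008
    arm.line_to((*(n*.582+ey*y),z),.03);f=force(4)-f0
    print(round(y,4),pos()[1:].round(4),f.round(1),round(z,5))
    if f[2]>2.5:z+=.0002
    if f[2]<.8:z-=.0002
    if f[1]>8 or abs(f[0])>7 or f[2]>8:break
print(arm.read_time(),arm.read_opening())
E
```

```text
0.0275 [0.0269 0.2328] [ 2.2  2.8 -0. ] 0.2329
0.026 [0.0255 0.2327] [ 1.5  2.6 -0.2] 0.2327
0.0245 [0.0241 0.2325] [ 1.4  2.9 -0.1] 0.2325
0.023 [0.0229 0.2323] [1.2 3.  0.3] 0.2323
0.0215 [0.0216 0.2322] [0.1 4.2 1.4] 0.2321
0.02 [0.0198 0.2322] [0.2 3.5 2.6] 0.2321
0.0185 [0.0179 0.2322] [0.3 3.1 1. ] 0.2323
0.017 [0.0167 0.2322] [0.1 2.6 0.7] 0.2323
0.0155 [0.0156 0.2322] [-0.3  3.9  1.8] 0.2321
0.014 [0.0138 0.2322] [-0.5  4.   2.5] 0.2321
0.0125 [0.0123 0.2322] [-0.4  3.9  2.8] 0.2321
0.011 [0.0104 0.2322] [0.4 2.7 1.5] 0.2323
0.0095 [0.0091 0.2322] [0.1 2.8 1.1] 0.2323
0.0087 [0.0086 0.2322] [0.7 3.3 0.8] 0.2323
0.0079 [0.0081 0.2322] [-0.1  3.8  2.3] 0.2321
0.0071 [0.007  0.2322] [-0.6  4.3  2.7] 0.2321
0.0063 [0.0058 0.2322] [0.1 2.8 1.2] 0.2323
0.0055 [0.0053 0.2322] [0.5 3.  0.6] 0.2323
0.0047 [0.005  0.2322] [-0.1  4.2  2.5] 0.2321
0.0039 [0.0038 0.2322] [-1.   4.   2.8] 0.2321
0.0031 [0.0027 0.2322] [0.1 3.1 1.6] 0.2323
0.0023 [0.002  0.2322] [0.4 3.5 0.9] 0.2323
0.0015 [0.0014 0.2322] [0.6 2.9 0.3] 0.2323
0.0007 [0.0009 0.2322] [-0.2  3.7  2.2] 0.2321
-0.0001 [-0.0002  0.2322] [-0.2  4.2  2.4] 0.2321
-0.0009 [-0.0009  0.2322] [0.1 3.9 2.8] 0.2321
-0.0017 [-0.0014  0.2322] [0.  5.3 1.6] 0.2323
-0.0025 [-0.0016  0.2323] [0. 6. 2.] 0.2323
-0.0033 [-0.0017  0.2323] [0.1 6.8 2.3] 0.2323
-0.0041 [-0.0019  0.2323] [-0.4  7.3  3.1] 0.2323
-0.0049 [-0.0023  0.2324] [-0.4  8.   2.3] 0.2325
26.0333 0.13496330804511128
```

Stop reached at ey ≈ -0.0012 (the rise of about 4.8 N over 1.1 mm fits 5 N/mm). Now press to a contact force of about 10 N, hold, ease off, and release.

```bash
python3 - <<'E'
from h import *
f0=np.load("f0.npy");z=.2324;y=-.0049
def go(y,z,k=4):
    arm.line_to((*(n*.582+ey*y),z),.03);f=force(k)-f0
    print(round(y,4),pos().round(4),f.round(1),round(z,5));return f
while y>-.014:
    f=go(y-.0006,z);y-=.0006
    if f[2]>2.8:z+=.0002
    if f[2]<.8:z-=.0002
    if f[1]>11.4:break
t0=arm.read_time()
while arm.read_time()-t0<.7:
    arm.pause(.1);print("hold",arm.read_time(),(force(3)-f0).round(1))
while y<-.002:
    y+=.0008;f=go(y,z)
    if f[1]<4.0:break
print(arm.read_time())
E
```

```text
-0.0055 [ 0.582  -0.0024  0.2324] [-0.7  9.1  3. ] 0.2324
-0.0061 [ 0.582  -0.0026  0.2324] [0.  9.3 2.9] 0.2326
-0.0067 [ 0.582  -0.0028  0.2325] [0.1 9.6 2. ] 0.2328
-0.0073 [ 0.582  -0.0029  0.2325] [-0.7 10.3  1.8] 0.2328
-0.0079 [ 0.582  -0.003   0.2326] [-0.2 11.9  2.6] 0.2328
hold 27.55 [ 0.1 11.5  2.1]
hold 27.675 [-0.4 11.   2.5]
hold 27.8 [-0.3 11.4  3. ]
hold 27.925 [-0.2 11.3  2.2]
hold 28.05 [-0.3 10.3  2.4]
hold 28.175 [-0.8 11.6  2.6]
-0.0071 [ 0.582  -0.0028  0.2325] [-0.  10.4  1.6] 0.2328
-0.0063 [ 0.582  -0.0027  0.2325] [0.  9.4 1.6] 0.2328
-0.0055 [ 0.582  -0.0026  0.2324] [0.5 8.4 1.2] 0.2328
-0.0047 [ 0.5821 -0.0025  0.2324] [0.1 7.5 0.5] 0.2328
-0.0039 [ 0.582  -0.0023  0.2324] [0.4 6.4 0.4] 0.2328
-0.0031 [ 0.5821 -0.0022  0.2324] [0.8 5.4 0.3] 0.2328
-0.0023 [ 0.582  -0.002   0.2325] [ 1.2  5.1 -0.7] 0.2328
-0.0015 [ 0.582  -0.0017  0.2327] [ 1.2  4.2 -1.1] 0.2328
30.4667
```

```bash
python3 - <<'E'
from h import *
f0=np.load("f0.npy");y=-.0015
arm.line_to((*(n*.582+ey*y),.2324),.02);print(pos(),force()-f0)
arm.move_gripper(.45);print(pos(),force()-f0,arm.read_opening())
arm.line_to((*(n*.582+ey*y),.30),.08);print(pos(),arm.read_time())
arm.line_to((*(n*.582+ey*y),.36),.15);arm.pause(.5)
s=snapshot("side");w,_=wrist();c=snapshot("scene")
a=cv2.resize(s[180:320,310:410],(320,448),interpolation=cv2.INTER_CUBIC)
b=cv2.resize(c[190:310,150:310],(480,360),interpolation=cv2.INTER_CUBIC)
m=np.zeros((448,800,3),np.uint8);m[:,:320]=a;m[:360,320:]=b;cv2.imwrite("pics/c5.png",m)
print(arm.read_time())
E
```

```text
[ 0.582  -0.0017  0.2324] [ 0.9496  3.8939 -1.057 ]
[ 0.5818 -0.0027  0.2325] [-0.1347  0.1818  0.4235] 0.44977819657042883
[ 0.5816 -0.0014  0.2994] 32.2167
33.4167
```

View pics/c5.png

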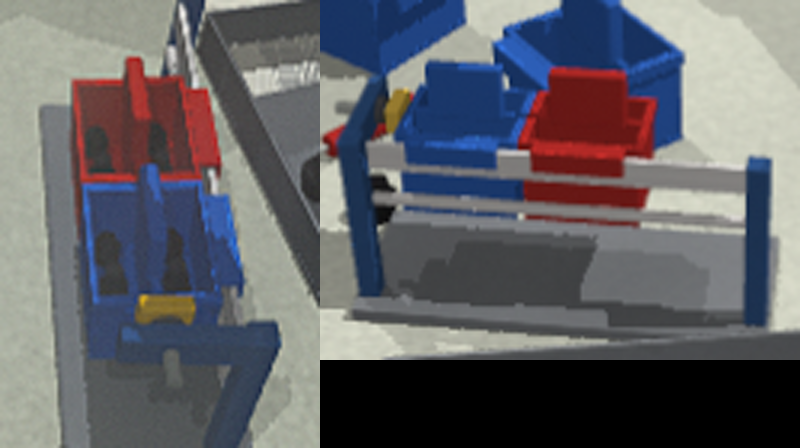

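Both caddies hang side by side, touching, and blue is against the yellow stop. I use the last view for a wrist close-up of the joint.

```bash
python3 - <<'E'
from h import *
t=n*.582+ey*(-.05)
arm.line_to((*t,.40),.15)
w,_=wrist();print(arm.read_time());cv2.imwrite("pics/w6.png",cv2.resize(w,(800,600),interpolation=cv2.INTER_CUBIC))
E
```

```text
34.0333
```

View pics/w6.png

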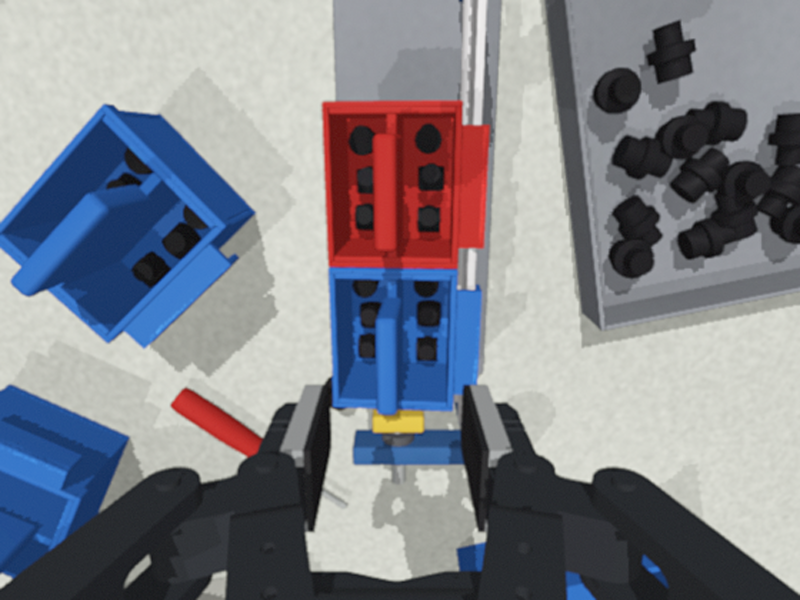

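Red and blue meet without a gap at row 268, blue meets the yellow stop at row 411, and both lips are over the strip with the gripper clear.

```bash
python3 -c "
from station import ticket;print(ticket.finish_job())"
```

```text
the job is handed in; nothing more can be done
None
```

The red caddy hangs on the rail beside the blue one, and both sit snug against the yellow stop after a press of about 10 N held for over half a second; the job is handed in at about 34 s on the robot's clock, with the gripper clear.

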